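# Seal the grinding pot

## Task

Screw the square-headed tapered plug on the lid of the grinding pot clockwise until it goes properly snug, about a sixth of a turn past the point where the taper begins to bite, without overtightening it. Then let go of it and set the dust cap over the plug and boss, standing square on the pot's lid. Leave the other things where they are.

Things in the scene. Friction and masses are not known exactly. Their poses are not given: they have to be found in the camera images.
- pot: Squat steel grinding pot, fixed to the bench: foot plate 105 x 105 x 8 mm, drum about 110 mm across, a bolted aluminium lid 112 mm across whose top is 95 mm above the bench, and in its middle a round threaded boss, 44 mm across and 12 mm high (top 107 mm above the bench). Origin on the bench at the centre of the foot; z up.
- plug_head (a point): Centre of the square head of the brass plug in the boss, on the pot's axis: 26 x 26 mm, 26 mm high, upright, x and y axes normal to its flats; at first about 130 mm above the bench. A screw: clockwise seen from above it sinks 1.6 mm per rad; the head never reaches the boss. It sits on a springy stem (3 N m/rad), so it springs back 0.1 to 0.25 rad when released; the thread stays.
- boss_top (a point): Centre of the boss's top face, 107 mm above the bench, on the plug's axis; z up. In it the plug turns with a steady drag of 0.4 N m until its taper bites, 0.3 to 3.1 rad on from the start (unseen, differs each time). From there the torque climbs evenly, 0.27 N m per rad of the head: snug from 0.58 to 0.76 N m (0.6 to 1.3 rad past the bite), overtight at 0.82 N m (1.55 rad past).
- cap_knob (a point): Centre of the knob of the dust cap, a grey plastic cup standing mouth down on the bench, loose, 90 g: cup 60 mm across, 59 mm high, inside 54 mm across and 52 mm deep; on top of it in the middle a round black knob 20 mm across and 18 mm high, whose centre is 68 mm above the cap's rim. z points up along the cap's axis.
- dust_cap: The same dust cap, origin at the centre of its rim (underside), z up.
- glass_muller: Clear glass muller, 61 mm across and 80 mm high, loose; bystander. Origin at the centre of its underside.
- jar_madder: Small stoppered glass jar with pinkish contents, 27 mm across and 61 mm high, loose; bystander. Origin at the centre of its underside.
- gum_tin: Flat round tin with a blue lid, 68 mm across and 24 mm high, loose; bystander. Origin at the centre of its underside.
Mind the look-alikes: they are no part of the job. Of the things like the pot, leave any that is brown; of the rest the larger one is meant.

How it is judged (in metres and radians):
On the way:
1. the plug is snug in its taper while the dust cap is still off the pot (contact force between taper_seat and anything else between 5.5 and 12 N and horizontal distance between dust_cap and pot above 0.08 m), for 0.3 s.
At the end, for the whole second after the job is handed in: The plug is snug: its taper presses on its seat (taper_seat) with 5.5 to 12 N, which is 0.6 to 1.3 rad past the bite. The dust cap stands upright (within 0.06 rad) over the boss, its rim down on the pot's lid (within 4 mm) and centred within 8 mm, at rest (contact force between taper_seat and anything else between 5.5 and 12 N and horizontal distance between dust_cap and pot below 0.008 m and z of dust_cap in the frame of pot between 0.092 and 0.099 m and angle between dust_cap's own z axis and vertical below 0.06 rad and linear speed of dust_cap below 0.01 m/s); the robot touches nothing.
It fails at once if the plug is overtightened (its taper presses on its seat with more than 14 N, about 1.55 rad past the bite) (contact force between taper_seat and anything else above 14 N).
It fails at once if a bystander (muller, jar or tin) is moved more than 2 cm (distance of any of glass_muller, jar_madder, gum_tin from where it was at the start of the episode above 0.02 m).
It also fails if it takes over 72 s, if anything falls off the work surface, if the arm or the gripper's body presses on something with over 40 N, if the wrist force passes 120 N, or if a joint passes its speed limit or range.

## Robot

A 7-joint arm with a two-finger parallel gripper is mounted at the origin on a cart in front of the work surface, level with it; the furniture and walls round the work are solid. World frame = base frame: x ahead of the robot, y to its left, z up, the work surface at z = 0. Lengths are in mm, angles in rad, forces in N, time in s.
With the tool pointing down it reaches from about 350 to 900 mm from the base axis. Payload 19.9 kg.
Tool frame: the origin (TCP) lies on the centre line of the jaws, within the pads' length; the fingertips stand 19 mm ahead of it and the grasp point (between the pads) is the TCP; z points along the fingers, y is the line along which they close (so a half turn about z gives the same grasp; the last joint's range is limited). The gripper opens to 85 mm and grips with 20 to 120 N. Pads are 22 mm wide; open, the fingers measure 114 mm over their backs; the gripper's body (76 mm by 85 mm) begins 54 mm behind the grasp point. The pads swing forward as they close: fully open they stand 13 mm farther back than shut.
Start: joints at [1.232, 0.417, -0.01, 1.614, 0.005, 1.111, -0.053], TCP at [183.382, -597.473, 250.26] pointing down, gripper open.
Joint ranges: [-2.81, 2.81], [-0.39, 2.02], [-1.27, 1.25], [0.06, 2.57], [-1.19, 4.33], [0.19, 2], [-2.82, 2.82]. Speed limits (rad/s): [1.89, 1.89, 2.39, 2.39, 3.01, 3.01, 3.01].

## Interface

Orientations are given as a unit quaternion [w, x, y, z].
In Python, from plant import bot, readout, camera, camera_model, close_job gives the robot as it stands. Calls block until the motion is done:
- bot.goto(position, orientation): joint-space move of the TCP to a pose.
- bot.movel(position, frame=None, vel=150): straight line of the TCP; frame=None keeps the orientation; vel is the mean speed in mm/s.
- bot.goto_joints(angles): joint-space move.
- bot.command_gripper(opening, effort=None): finger opening in mm; effort is the grip in N (None keeps the last); returns when the fingers have stopped.
- bot.hold(seconds).
- bot.solve_ik(position, orientation): joint angles nearest the present ones, or None.
- readout.observe(): the state.
- camera(name): name is "scene" or "top" or "wrist"; returns the picture (384x512x3 uint8, red, green, blue); there is no depth.
- camera_model(name): a dict with "intrinsics" (3x3 intrinsics, pixels), "dist" ([k1, k2, p1, p2, k3] as OpenCV has them; the pictures are not rectified), "R" (3x3) and "t" (3): a world point X has camera coordinates R X + t. Camera axes: x right, y down, z forward; pixel columns grow to the right and rows downward; lengths in mm; the calibration is good to about 2 mm. A picture is of the moment at which its call begins: read the wrist's pose just before it. camera_model takes no time and is no camera call; for the wrist camera it gives the pose at the moment of the call.
A pose or a line that the arm cannot do raises bot.Unreachable and nothing moves.
- close_job(): hands the job in; it is judged then, once.
The state is a dict: "clock": time; "joints": joint angles; "dq": joint speeds; "joint_torque": joint torques, N m; "ee_pos": TCP position; "tcp_rot": TCP orientation; "wrist_force": force on the tool from outside, world axes, zero at the start; "wrist_torque": the same for the moment, N m; "grip_width": finger opening in mm; "gripper_force": force on a finger pad.
Only numpy, scipy, OpenCV 4.12 (cv2) and the standard library are available. Lean on these libraries where they do the work, as an engineer would, in place of code of your own. Each camera call takes 0.05 s, during which the arm holds its last target. There are 200 camera calls.

## Working session

There is one attempt and no reset: what is moved stays moved. The work goes in short steps, each a Python script; the robot and the scene stay as the last script left them, time stands still between calls to the robot, and variables do not carry over. Pictures are saved under pics/ and viewed, at most 10 in all, crops included, and the job is handed in when it is done.

```bash
ls; mkdir -p pics
python3 - <<'E'
from plant import bot, readout, camera, camera_model
import cv2,numpy as np
a=camera("scene");b=camera("top")
cv2.imwrite("pics/a.png",a[:,:,::-1]);cv2.imwrite("pics/b.png",b[:,:,::-1])
for n in("scene","top","wrist"):
    m=camera_model(n);print(n,{k:np.round(v,3).tolist() for k,v in m.items()})
s=readout.observe();print({k:np.round(v,3).tolist() for k,v in s.items()})
E
```

```text
pics
scene {'intrinsics': [[380.066, 0.0, 256.719], [0.0, 380.066, 191.186], [0.0, 0.0, 1.0]], 'dist': [-0.018, 0.0, 0.0, 0.0, 0.0], 'R': [[-0.664, -0.747, -0.012], [-0.543, 0.493, -0.68], [0.514, -0.445, -0.733]], 't': [370.987, 366.349, 722.858]}
top {'intrinsics': [[490.013, 0.0, 249.35], [0.0, 490.013, 191.908], [0.0, 0.0, 1.0]], 'dist': [0.046, 0.0, 0.0, 0.0, 0.0], 'R': [[-0.222, -0.975, -0.001], [-0.936, 0.213, -0.281], [0.275, -0.061, -0.96]], 't': [124.119, 527.691, 1518.38]}
wrist {'intrinsics': [[315.748, 0.0, 251.811], [0.0, 315.748, 187.351], [0.0, 0.0, 1.0]], 'dist': [-0.001, 0.0, 0.0, 0.0, 0.0], 'R': [[0.293, -0.956, -0.001], [-0.908, -0.279, 0.313], [-0.299, -0.091, -0.95]], 't': [-623.602, -40.299, 381.506]}
{'clock': 0.1, 'joints': [1.232, 0.418, -0.01, 1.614, 0.005, 1.111, -0.053], 'dq': [-0.002, -0.001, 0.001, -0.002, -0.002, -0.0, -0.0], 'joint_torque': [0.001, -86.582, 0.68, -43.564, 0.019, 0.005, 0.0], 'ee_pos': [183.3, -597.212, 249.716], 'tcp_rot': [-0.001, 0.989, 0.148, -0.0], 'wrist_force': [-0.925, -0.421, -0.533], 'wrist_torque': [0.003, -0.023, -0.033], 'gripper_force': 0.0, 'grip_width': 85.316}
```

View pics/a.png

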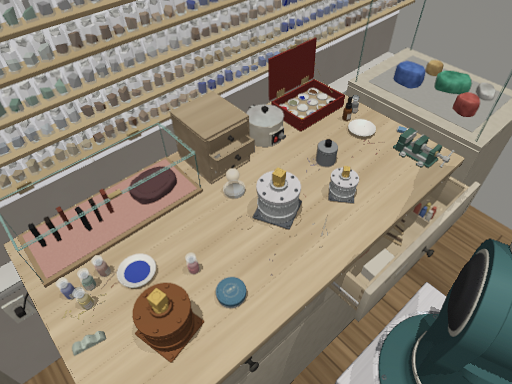

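View pics/b.png

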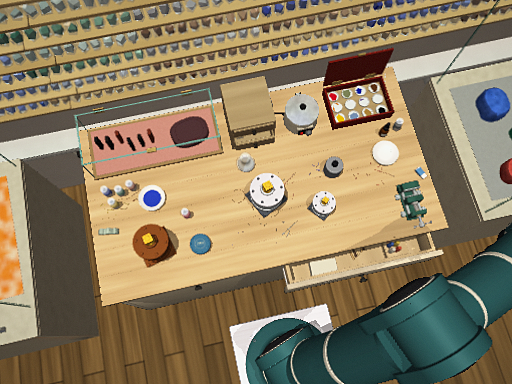

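The scene shows three pots:
- brown: top view (150,240)
- large steel: top view (267,190), scene view (279,195)
- small steel: top view (323,203), scene view (344,183)

I choose the large steel one. The dust cap is the grey cup with a black knob at top (334,167) and scene (327,152). The grey kettle at top (302,112) is not part of the job. The bystanders are the muller at top (246,161), the jar at (185,213) and the tin at (201,243).

```bash
cat > h.py <<'E'
from plant import bot, readout, camera, camera_model, close_job
import cv2,numpy as np
def ray(m,uv):
    K=np.array(m["intrinsics"]);R=np.array(m["R"]);t=np.array(m["t"])
    p=cv2.undistortPoints(np.array([[uv]],float),K,np.array(m["dist"]))[0,0]
    return -R.T@t, R.T@np.array([p[0],p[1],1.])
def onplane(m,uv,z):
    c,d=ray(m,uv); return c+d*(z-c[2])/d[2]
def tri(m1,a,m2,b):
    c1,d1=ray(m1,a);c2,d2=ray(m2,b)
    s=np.linalg.lstsq(np.c_[d1,-d2],c2-c1,rcond=None)[0]
    p,q=c1+s[0]*d1,c2+s[1]*d2
    return (p+q)/2,np.linalg.norm(p-q)
def proj(m,X):
    return cv2.projectPoints(np.array([X],float),cv2.Rodrigues(np.array(m["R"]))[0],np.array(m["t"]),np.array(m["intrinsics"]),np.array(m["dist"]))[0].ravel()
def brass(im):
    h=cv2.cvtColor(im,cv2.COLOR_RGB2HSV); return cv2.inRange(h,(17,130,120),(32,255,255))
def cent(mask,c,r):
    c=np.round(c).astype(int);w=np.zeros_like(mask);cv2.circle(w,tuple(int(v) for v in c),r,255,-1)
    ys,xs=np.nonzero(mask&w);return np.array([xs.mean(),ys.mean()]),len(xs)
E
python3 - <<'E'
from h import *
a=cv2.imread("pics/a.png")[:,:,::-1].copy();b=cv2.imread("pics/b.png")[:,:,::-1].copy()
A=camera_model("scene");B=camera_model("top")
pa=cent(brass(a),(279,180),16);pb=cent(brass(b),(267,187),11);print(pa,pb,tri(A,pa[0],B,pb[0]))
dk=lambda im:cv2.inRange(im,(0,0,0),(60,60,60))
ka=cent(dk(a),(328,144),8);kb=cent(dk(b),(334,160),9);print(ka,kb)
for name,ua,ub in[("knob",(328,145),(333.5,160)),("muller",(232,175),(245,156)),("jar",(193,258),(185,211)),("tin",(231,290),(201,242)),("smallplug",(346,173),(325,200))]:
    print(name,tri(A,ua,B,ub))
c1=cv2.resize(a[110:230,220:380],None,fx=4,fy=4,interpolation=2);c2=cv2.resize(b[130:230,230:360],None,fx=4,fy=4,interpolation=2)
W=np.zeros((590,800,3),np.uint8)
c1=cv2.resize(c1,(395,296));c2=cv2.resize(c2,(400,308));W[:296,:395]=c1;W[:308,400:]=c2
W[310:590,:395]=cv2.resize(a[150:220,240:339],(395,280),interpolation=2);W[310:590,400:]=cv2.resize(b[150:206,240:320],(400,280),interpolation=2)
cv2.imwrite("pics/c.png",W[:,:,::-1])
E
```

```text
(array([278.32989691, 177.79381443]), 97) (array([267.05 , 185.975]), 80) (array([535.40016905, -52.17736437, 121.98160079]), np.float64(0.26076129405095316))
(array([327.95454545, 142.79545455]), 44) (array([334.58823529, 163.32352941]), 34)
knob (array([ 588.2142256 , -300.14287353,   54.927569  ]), np.float64(12.804532090076654))
muller (array([672.10553138, -11.26559665,  58.98907664]), np.float64(1.588141286597131))
jar (array([530.05963623, 219.96111733,  53.80816199]), np.float64(4.3845989694601))
tin (array([428.06763955, 192.80083943,  12.37682979]), np.float64(0.33653233385679365))
smallplug (array([ 459.99489492, -228.59505712,   77.11626794]), np.float64(1.8537863500091762))
```

View pics/c.png

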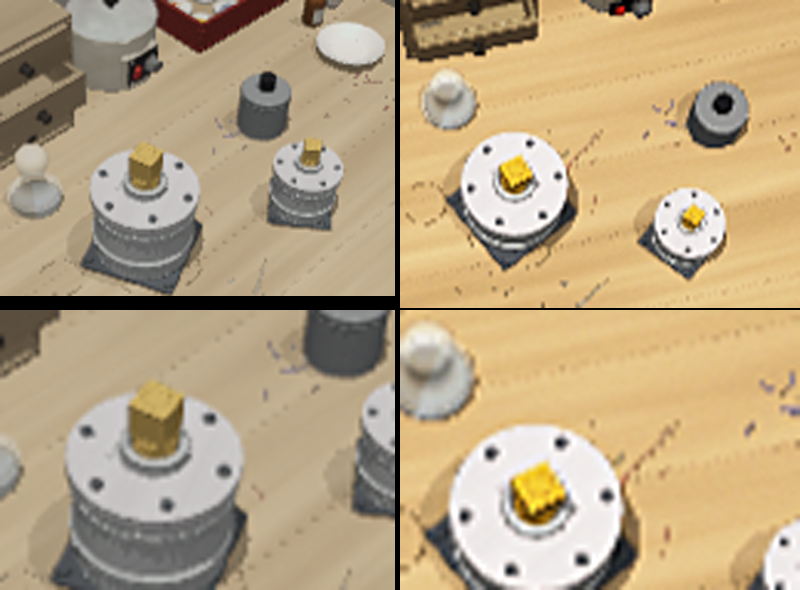

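The crops confirm it: the large steel pot's plug is at scene (278,178). The cap has a black knob at top (334,163). I'll move above the plug.

```bash
cat >> h.py <<'E'
def q(phi): return [0.,float(np.cos(phi/2)),float(np.sin(phi/2)),0.]
def phi_now():
    w=readout.observe()["tcp_rot"]; return 2*np.arctan2(w[2],w[1])
E
python3 - <<'E'
from h import *
A=camera_model("scene");B=camera_model("top")
print("knob",tri(A,(327.95,142.8),B,(334.6,163.3)),onplane(B,(334.6,163.3),68),"plug",onplane(B,(267.05,186),130))
for ph in(-2,-1,0,1,2,3): print(ph,np.round(bot.solve_ik([535,-52,262],q(ph)),2))
bot.goto([535,-52,275],q(0.3))
m=camera_model("wrist");im=camera("wrist");s=readout.observe();print(s["clock"],s["ee_pos"],s["joints"],s["wrist_torque"],-np.array(m["R"]).T@m["t"],proj(m,[535,-52,143]))
cv2.imwrite("pics/d.png",im[:,:,::-1])
E
```

```text
knob (array([ 577.26860216, -293.771475  ,   70.76367813]), np.float64(0.319484169503139)) [ 577.97323438 -294.55182096   68.        ] plug [533.1039176  -51.25992627 130.        ]
-2 [ 0.89  0.44 -1.08  1.79  0.42  1.16  2.39]
-1 [ 0.33  0.27 -0.34  1.81  0.1   1.08 -2.62]
0 [ 0.45  0.28 -0.49  1.81  0.15  1.09 -1.66]
1 [ 0.54  0.3  -0.6   1.8   0.19  1.1  -0.7 ]
2 [ 0.61  0.32 -0.69  1.8   0.23  1.1   0.27]
3 [ 0.7   0.34 -0.8   1.8   0.27  1.11  1.23]
2.4667 [534.9587627  -52.81041195 274.87468488] [ 0.48881923  0.27671479 -0.53322593  1.7893342   0.15516925  1.11739577
 -1.36802449] [ 0.01794922 -0.02383053 -0.03403755] [612.17314558 -28.14879733 399.61453698] [251.80719756 183.07101414]
```

View pics/d.png

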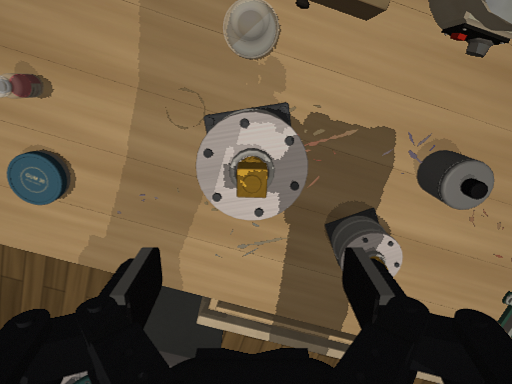

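The wrist view shows the plug's top face at about (252,183), nearly aligned with the image. The cap knob is at (474,188), the muller at (250,27) and the tin at (38,177). Next I'll measure the head's centre and angle.

Run:
```python
from h import *
im=cv2.imread("pics/d.png")[:,:,::-1].copy();m=camera_model("wrist")
h=cv2.cvtColor(im,cv2.COLOR_RGB2HSV);c=h[150:206,225:280]
mk=cv2.inRange(h,(15,110,60),(35,255,255));w=np.zeros_like(mk);w[150:206,225:280]=255;mk&=w
r=cv2.minAreaRect(cv2.findNonZero(mk));print(r,onplane(m,r[0],143))
for i in range(158,202,2): 
    xs=np.nonzero(mk[i,225:280])[0]; print(i,len(xs),xs.min()+225 if len(xs) else 0,xs.max()+225 if len(xs) else 0,int(h[i,240:262,2].mean()))
def ang(a,b):
    d=onplane(m,b,143)-onplane(m,a,143);return d,np.arctan2(d[1],d[0])
cv2.imwrite("pics/e.png",cv2.resize(im[146:210,220:284,::-1],(576,576),interpolation=0))
```

```text
((252.0, 176.5), (41.0, 30.0), 90.0) [540.61889027 -50.3757107  143.        ]
158 14 245 258 98
160 20 242 261 117
162 23 239 263 71
164 29 238 266 64
166 29 238 266 65
168 30 237 266 78
170 31 237 267 180
172 31 237 267 146
174 31 237 267 142
176 31 237 267 114
178 31 237 267 115
180 30 237 266 121
182 30 237 266 132
184 30 237 266 127
186 30 237 266 125
188 30 237 266 117
190 30 237 266 117
192 30 237 266 113
194 29 237 265 118
196 28 238 265 116
198 0 0 0 186
200 0 0 0 184
```

View pics/e.png

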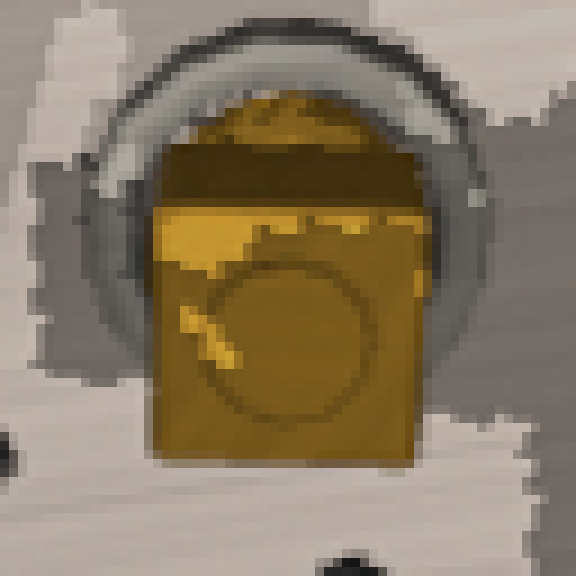

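Run:
```python
from h import *
m=camera_model("wrist")
P=np.array([onplane(m,u,143) for u in((236.9,169),(267.5,169),(266.1,197.7),(237.2,197.7))])
e=np.roll(P,-1,0)-P;print("len",np.linalg.norm(e,axis=1))
a=np.arctan2(e[:,1],e[:,0]);th=np.angle(np.exp(4j*a).mean())/4;c=P.mean(0);print(np.degrees(a),th,c)
s=readout.observe()
best=None
for k in range(-4,5):
    ph=th+k*np.pi/2
    if abs(ph)>3.3: continue
    j=bot.solve_ik([c[0],c[1],275],q(ph))
    if j is None: print(k,None);continue
    print(k,ph,np.round(j,2))
    if j[6]<2.75 and (best is None or j[6]>best[1][6]): best=(ph,j)
print(best)
bot.goto_joints(best[1]);bot.command_gripper(50,100)
m=camera_model("wrist");im=camera("wrist");cv2.imwrite("pics/f.png",im[:,:,::-1])
s=readout.observe();print(s["clock"],s["ee_pos"],s["joints"],phi_now(),s["wrist_torque"],s["grip_width"],proj(m,[*c[:2],143]))
b=brass(im);pp=proj(m,[*c[:2],143]);x,y=np.round(pp).astype(int)
cv2.imwrite("pics/f2.png",cv2.resize(im[y-32:y+32,x-32:x+32,::-1],(512,512),interpolation=0));print(x-32,y-32)
```

```text
len [25.69432526 25.66542902 25.00197022 25.65202763]
[ -72.89893938 -164.70675908  107.09900947   16.83902401] 0.2894359848687514 [534.60758115 -52.15669453 143.        ]
-2 -2.8521566687210416 [ 0.9   0.42 -1.09  1.78  0.4   1.19  1.55]
-1 -1.2813603419261452 [-0.55  0.29  0.72  1.82 -0.21  1.11 -2.62]
0 0.2894359848687514 [ 0.49  0.28 -0.53  1.79  0.15  1.12 -1.38]
1 1.8602323116636479 [ 0.69  0.32 -0.78  1.78  0.25  1.14  0.11]
(np.float64(-2.8521566687210416), array([ 0.89582232,  0.4246838 , -1.08673168,  1.77913114,  0.4045294 ,
        1.1852518 ,  1.54899141]))
5.5333 [534.59729737 -52.13306863 274.99404464] [ 0.89578757  0.42467101 -1.08674495  1.77916346  0.40454744  1.18524763
  1.54894984] 3.431052482060738 [-0.05299033  0.04334418 -0.02334748] 50.12310754305745 [250.80708847 181.88417218]
219 150
```

View pics/f2.png

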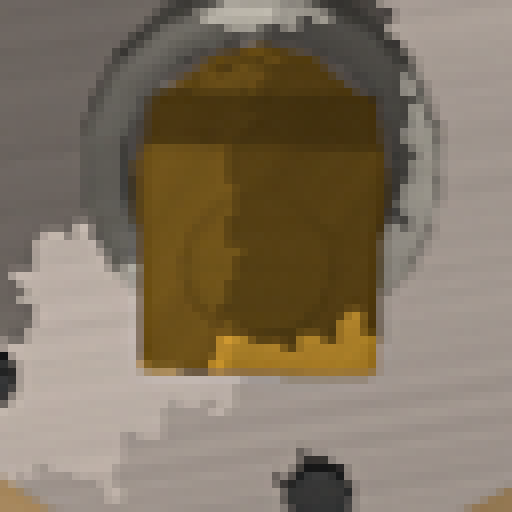

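The head is centred at (251.5,182), where the prediction gave (250.8,181.9), and it lines up with the jaws. I'll descend, grip and make the first small turns.

```bash
cat >> h.py <<'E'
import json
C=[534.6,-52.2]; PH0=-2.852; Z0=136.
def turn(a):
    bot.goto([C[0],C[1],Z0-1.6*a],q(PH0-a)); 
def log(a,n=3):
    T=[];
    for _ in range(n): bot.hold(0.03); T.append(readout.observe())
    r=[round(float(a),3),float(np.mean([t["wrist_torque"][2] for t in T]))]
    s=T[-1]; print(np.round(r,3),"F",np.round(s["wrist_force"],1),"t",round(s["clock"],2),"q7",round(s["joints"][6],2),"phi",round(phi_now(),3),"w",round(s["grip_width"],1),"pos",np.round(s["ee_pos"],1))
    open("log.txt","a").write(json.dumps(r)+"\n"); return r[1]
E
python3 - <<'E'
from h import *
bot.movel([*C,Z0],vel=120); log(-2)
bot.command_gripper(20,100); log(-1)
for a in(0.1,0.2,0.3): turn(a); log(a)
E
```

```text
[-2.    -0.008] F [ 0.6 -0.2 -0.4] t 6.94 q7 1.4 phi 3.431 w 49.8 pos [534.9 -52.3 136.6]
[-1.    -0.025] F [-1.9 -2.6  8.5] t 7.38 q7 1.4 phi 3.431 w 24.5 pos [535.  -52.6 136.6]
[0.1   0.277] F [-1.1 -3.7 10.6] t 7.73 q7 1.32 phi 3.331 w 24.3 pos [535.  -52.6 136.6]
[0.2   0.356] F [-2.9 -4.2 12. ] t 8.08 q7 1.23 phi 3.231 w 24.1 pos [535.  -52.6 136.4]
[0.3   0.377] F [-3.3 -3.5 11.5] t 8.43 q7 1.15 phi 3.131 w 24.3 pos [535.  -52.7 136.3]
```

Run:
```python
from h import *
a=0.3
while a<2.9:
    a+=0.1; turn(a)
    if log(a)>0.5: break
```

```text
[0.4   0.354] F [-3.4 -4.  11.9] t 8.78 q7 1.06 phi 3.031 w 24.6 pos [535.  -52.7 136.1]
[0.5   0.395] F [-1.7 -3.6 12.1] t 9.13 q7 0.97 phi 2.931 w 24.6 pos [535.  -52.8 136. ]
[0.6   0.381] F [-4.2 -4.4 12.3] t 9.48 q7 0.89 phi 2.831 w 24.2 pos [535.  -52.8 135.8]
[0.7  0.35] F [-3.1 -5.1 12. ] t 9.83 q7 0.8 phi 2.731 w 24.1 pos [535.  -52.8 135.6]
[0.8   0.356] F [-2.6 -4.4 11.8] t 10.18 q7 0.71 phi 2.631 w 24.4 pos [535.  -52.9 135.5]
[0.9   0.369] F [-2.3 -4.7 11.6] t 10.53 q7 0.62 phi 2.531 w 24.8 pos [535.  -52.9 135.3]
[1.   0.39] F [-2.7 -5.3 12.4] t 10.88 q7 0.54 phi 2.431 w 24.2 pos [534.9 -52.9 135.1]
[1.1   0.341] F [-3.9 -6.3 11.5] t 11.23 q7 0.45 phi 2.331 w 24.4 pos [534.9 -52.9 135. ]
[1.2   0.332] F [-3.5 -4.8 11.6] t 11.58 q7 0.36 phi 2.231 w 24.5 pos [534.9 -53.  134.8]
[1.3   0.356] F [-3.7 -5.1 11.6] t 11.93 q7 0.27 phi 2.131 w 24.2 pos [534.9 -53.  134.7]
[1.4   0.367] F [-4.4 -4.9 12. ] t 12.28 q7 0.19 phi 2.031 w 24.2 pos [534.9 -53.  134.5]
[1.5   0.353] F [-4.3 -5.7 12.4] t 12.63 q7 0.1 phi 1.931 w 24.4 pos [534.8 -53.  134.4]
[1.6   0.336] F [-4.3 -6.3 12.
[... 537 characters left out ...]
 13. ] t 15.08 q7 -0.52 phi 1.231 w 24.2 pos [534.6 -53.1 133.2]
[2.3   0.377] F [-5.3 -5.8 14.1] t 15.43 q7 -0.61 phi 1.131 w 24.2 pos [534.6 -53.  133. ]
[2.4   0.357] F [-5.7 -5.3 14.1] t 15.78 q7 -0.7 phi 1.031 w 24.2 pos [534.5 -53.  132.9]
[2.5   0.342] F [-6.3 -4.8 13.5] t 16.13 q7 -0.79 phi 0.931 w 24.3 pos [534.5 -53.  132.7]
[2.6   0.325] F [-6.2 -4.7 14.2] t 16.48 q7 -0.87 phi 0.831 w 23.9 pos [534.5 -52.9 132.5]
[2.7   0.337] F [-7.  -4.7 14.7] t 16.83 q7 -0.96 phi 0.731 w 24.4 pos [534.5 -53.  132.4]
[2.8   0.392] F [-6.8 -4.  14.4] t 17.18 q7 -1.05 phi 0.631 w 23.8 pos [534.4 -53.  132.2]
[2.9   0.394] F [-7.2 -4.6 14.9] t 17.53 q7 -1.14 phi 0.531 w 24.3 pos [534.4 -52.9 132.1]
```

Run:
```python
from h import *
a=2.9
while a<4.25:
    a+=0.1; turn(a)
    if log(a,4)>0.53: break
```

```text
[3.    0.405] F [-7.8 -3.9 15.2] t 17.92 q7 -1.23 phi 0.431 w 24.1 pos [534.4 -52.9 131.9]
[3.1   0.444] F [-7.  -5.4 15.7] t 18.3 q7 -1.32 phi 0.331 w 24.4 pos [534.4 -52.9 131.8]
[3.2   0.479] F [-8.6 -4.7 15.9] t 18.68 q7 -1.41 phi 0.231 w 24.5 pos [534.4 -52.9 131.6]
[3.3   0.497] F [-7.9 -4.5 16.1] t 19.07 q7 -1.5 phi 0.131 w 24.3 pos [534.4 -52.8 131.5]
[3.4   0.515] F [-8.2 -3.9 16.4] t 19.45 q7 -1.59 phi 0.031 w 24.3 pos [534.4 -52.8 131.3]
[3.5   0.517] F [-8.2 -3.8 16.6] t 19.83 q7 -1.68 phi -0.068 w 24.3 pos [534.4 -52.8 131.2]
[3.6   0.568] F [-8.5 -4.  16.3] t 20.22 q7 -1.77 phi -0.168 w 24.2 pos [534.4 -52.8 131. ]
```

Run:
```python
from h import *
turn(3.7);log(3.7,4);turn(3.77);bot.hold(0.2);log(3.77,8)
bot.command_gripper(60,60);log(-3)
p=list(readout.observe()["ee_pos"])
bot.movel([*C,250],vel=150)
ph=0.3
bot.goto([545,-290,265],q(ph)); 
m=camera_model("wrist");im=camera("wrist");cv2.imwrite("pics/g.png",im[:,:,::-1]);np.savez("g.npz",**{k:np.array(v) for k,v in m.items()})
s=readout.observe();print(s["clock"],s["ee_pos"],s["joints"],proj(m,[577.5,-294.3,77]))
```

```text
[3.7   0.596] F [-7.7 -3.3 16.2] t 20.6 q7 -1.86 phi -0.268 w 24.6 pos [534.4 -52.7 130.8]
[3.77  0.645] F [-8.5 -3.1 17.7] t 21.32 q7 -1.92 phi -0.338 w 23.9 pos [534.4 -52.7 130.8]
[-3.     0.006] F [ 0.1  0.6 -0.4] t 21.85 q7 -1.92 phi -0.339 w 60.0 pos [534.6 -52.1 129.9]
23.8667 [ 545.45172239 -288.36251955  264.64236947] [ 0.4931543   0.39224078 -0.07413172  1.61675584  0.03056442  1.13431531
 -0.85821277] [267.90778439 138.42890873]
```

View pics/g.png

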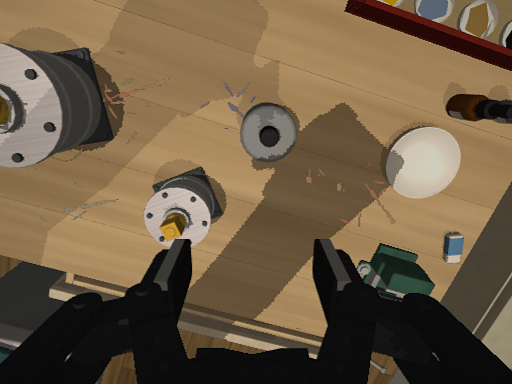

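The view shows the knob top at about (269,136), inside the cup at (268,132). The prediction was (268,138), so they agree. I'll refine with the knob mask and grasp.

Run:
```python
from h import *
im=cv2.imread("pics/g.png")[:,:,::-1].copy();m=dict(np.load("g.npz"))
k=cv2.inRange(im,(0,0,0),(45,45,45));c,n=cent(k,(269,136),16);P=onplane(m,c,73);print(c,n,P,"from pred",proj(m,[*P[:2],68]))
if np.linalg.norm(P[:2]-[577.5,-294.3])<8:
    bot.goto([P[0],P[1],180],q(0.3))
    bot.movel([P[0],P[1],79],vel=120);s=readout.observe();print(s["ee_pos"],s["wrist_force"])
    bot.command_gripper(10,40);s=readout.observe();print(s["clock"],s["grip_width"],s["gripper_force"],s["ee_pos"],s["wrist_force"])
    bot.movel([P[0],P[1],260],vel=150);s=readout.observe();print(s["clock"],s["grip_width"],s["ee_pos"],s["wrist_force"],s["wrist_torque"])
    cv2.imwrite("pics/h.png",cv2.resize(camera("scene")[60:230,220:420,::-1],(800,600)))
```

```text
[268.86261981 135.78594249] 313 [ 579.72439524 -294.7784941    73.        ] from pred [268.61380428 135.00751367]
[ 580.18730543 -295.01035182   79.92575081] [-0.99930187 -0.70557732  1.25065974]
25.7667 18.431283848688558 39.21302999853992 [ 579.97729317 -295.02744215   79.44200096] [ 0.71471099 -0.88204728  4.4218202 ]
27.125 18.359544535941072 [ 579.37654066 -294.61010877  259.00745499] [-0.32991126 -0.86840091 -2.10373245] [-0.01933347 -0.02348316 -0.03598976]
```

View pics/h.png

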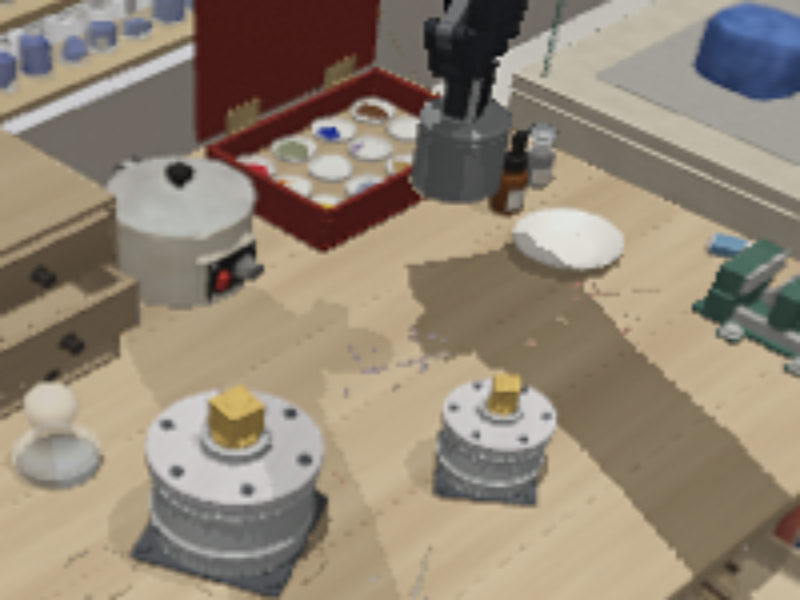

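The cap is held upright in the jaws at crop (465,150), and the plug is clear. I'll carry it over and lower it in stages, watching the force.

Run:
```python
from h import *
X,Y=534.6,-52.2
bot.goto([X,Y,262],q(0.3));bot.hold(0.2)
def rep():
    s=readout.observe();print(round(s["clock"],2),np.round(s["ee_pos"],1),np.round(s["wrist_force"],1),round(s["grip_width"],1));return s["wrist_force"]
f0=rep()
for z in(225,210,200,192,187,183,180,177.5,176,175,174.2,173.4,172.6):
    bot.movel([X,Y,z],vel=50);f=rep()
    if abs(f[2]-f0[2])>4 or np.hypot(*(f-f0)[:2])>5: break
cv2.imwrite("pics/i.png",cv2.resize(camera("scene")[110:230,220:380,::-1],(800,600)))
```

```text
28.35 [534.8 -53.4 261.8] [ 0.6  0.7 -0.8] 18.1
29.24 [534.8 -52.2 225.3] [ 0.8  0.1 -0.5] 18.3
29.69 [534.5 -52.2 209.7] [-0.2  0.9 -1.1] 17.9
30.04 [534.4 -52.2 199.7] [ 0.6 -0.1 -1.3] 18.3
30.35 [534.4 -52.2 191.6] [-0.4  0.2 -1.1] 17.9
30.6 [534.4 -52.2 186.7] [-0.3 -0.  -0.9] 17.8
30.85 [534.5 -52.2 182.8] [-0.5  0.5 -0.4] 17.6
31.1 [534.5 -52.2 179.8] [-0.4 -0.8 -1.6] 17.9
31.35 [534.5 -52.2 177.4] [ 0.3 -0.8 -0.9] 18.0
31.6 [534.6 -52.2 175.9] [ 0.1 -0.7 -1.2] 18.2
31.85 [534.6 -52.2 174.9] [ 0.3 -0.4  1.1] 18.0
32.1 [534.8 -52.4 174.4] [ 0.2 -1.2  3.4] 18.0
```

View pics/i.png

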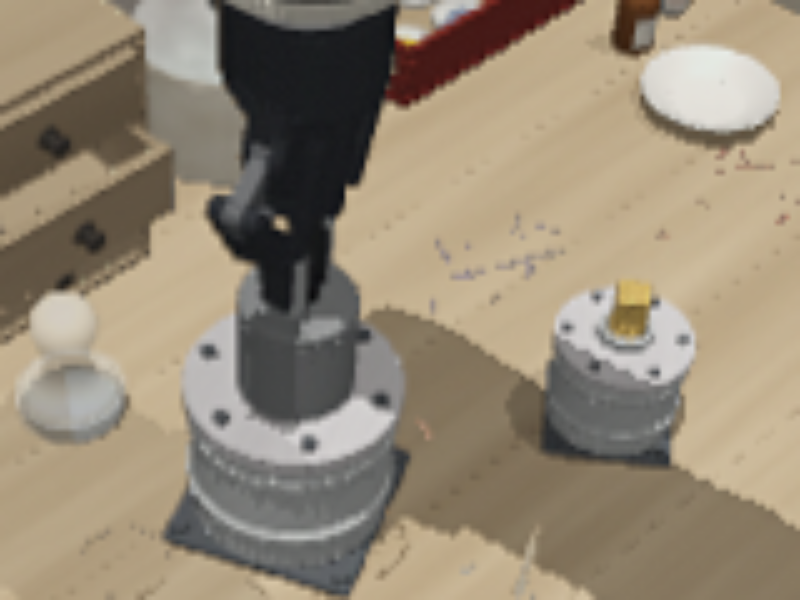

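The cap stands centred on the lid, and contact came at the expected height. I'll release, retreat, and check the knob from two views.

Run:
```python
from h import *
bot.command_gripper(50);bot.movel([534.6,-52.2,300],vel=150);bot.goto([430,-330,300],q(0.3));bot.hold(0.3)
A=camera_model("scene");B=camera_model("top");a=camera("scene");b=camera("top")
dk=lambda im:cv2.inRange(im,(0,0,0),(45,45,45))
r=[cent(dk(i),proj(m,[534.6,-52.2,163]),8) for i,m in((a,A),(b,B))];print(r,tri(A,r[0][0],B,r[1][0]),readout.observe()["clock"])
W=np.hstack([cv2.resize(i[y-50:y+50,x-60:x+60,::-1],(400,333)) for i,(x,y) in((a,(279,185)),(b,(267,187)))]);cv2.imwrite("pics/j.png",W)
```

```text
[(array([279.6031746 , 165.77777778]), 63), (array([267.5625, 183.125 ]), 32)] (array([531.52653324, -51.1808661 , 165.63460438]), np.float64(0.2783192491010537)) 35.0917
```

View pics/j.png

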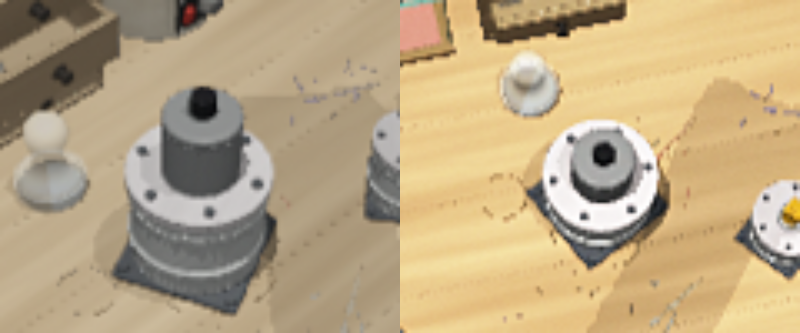

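The cap stands square on the lid, with the knob at scene (280,166) and top (268,183), about 3 mm from the plug axis and at the right height. I'll hand in.

```bash
python3 -c "
from plant import close_job
print(close_job())"
```

```text
the job is handed in; nothing more can be done
None
```

I turned the plug about 1 rad past the bite (0.645 N m measured, inside the snug range), set the dust cap square on the pot's lid about 3 mm off centre, and handed the job in at about 35 s; no verdict was returned.

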